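# Load four turned parts into their measuring fixtures

### The job

Load the parts for measuring, each into the fixture made for it: lay the spindle in the pair of V-blocks with its square waist in the gap, stand the housing fully down in the round nest, and slip each ring over the mandrel that suits its bore until it lies flat on the shoulder. Do not shift or knock over the two gauge blocks standing among them, and let go of everything at the end.

Things in the scene. Friction and masses are not known exactly. Their poses are not given: they have to be found in the camera images.
- wide_ring_center (a point): the wider steel ring, lying flat: outer diameter 58 mm, bore 36 mm, 20 mm high, two dark lines round it; its point is the centre of the ring half-way up, z axis = axis of the bore. It goes on the thick mandrel.
- small_ring_center (a point): the smaller steel ring, lying flat: outer diameter 44 mm, bore 22 mm, 20 mm high, two dark lines round it; its point is the centre half-way up, z axis = axis of the bore. It goes on the thin mandrel.
- housing_center (a point): the turned aluminium housing: an upright plain cylinder of diameter 46 mm, 36 mm high; its point is the centre half-way up (18 mm over its underside), z up. It goes in the round nest.
- spindle_center (a point): the steel spindle, lying level: 130 mm long along its x axis, with a square waist in the middle (30 mm long, 22 x 22 mm, it rests on this) and a round journal of diameter 18 mm, 50 mm long, on either side; its point is the centre of the waist. Both ends are alike. It goes in the pair of V-blocks.
- thick_mandrel_seat (a point): fixture, fixed to the table: a round flange (diameter 78 mm, 9 mm high), a shoulder (diameter 46 mm, its top 22 mm over the table) and an upright post of diameter 28 mm that ends 53 mm over the table, its last 7 mm tapering to diameter 18 mm. The point is on the post's axis, 32 mm over the table: where the centre of the wide ring comes when its underside rests on the shoulder.
- thin_mandrel_seat (a point): fixture, fixed to the table: a round flange (diameter 68 mm, 9 mm high), a shoulder (diameter 34 mm, its top 22 mm over the table) and an upright post of diameter 14 mm that ends 53 mm over the table, its last 7 mm tapering to diameter 4 mm. The point is on the post's axis, 32 mm over the table: where the centre of the small ring comes when its underside rests on the shoulder.
- round_nest_seat (a point): fixture, fixed to the table: a dark round plate of diameter 92 mm carrying an aluminium collar (outer diameter 78 mm, bore 54 mm); the floor of the bore is 8 mm over the table, the rim of the collar 16 mm, so it stands 8 mm up round the housing: hold the housing by its upper part when lowering it. The point is on the axis, 26 mm over the table: where the housing's centre comes when it stands on the floor of the bore.
- vee_rest_seat (a point): fixture, fixed to the table: a dark plate 150 x 56 mm, 10 mm thick, with two steel V-blocks (33 mm long, 40 mm wide, tops 44 mm over the table, 63 mm clear gap between them); their 90 degree grooves, about 25 mm wide at the top, run in line along this point's x axis. The point, 44 mm over the table, is where the spindle's centre comes when both journals lie in the grooves, half sunk.
- tall_block_center (a point): bystander: a loose gauge block standing on end, 35 x 9 mm and 50 mm high, easily knocked over; the point is its centre, 25 mm up. Leave it where it is.
- short_block_center (a point): bystander: a loose gauge block standing upright, 35 x 9 mm and 30 mm high; the point is its centre, 15 mm up. Leave it where it is.
Not all that is in view belongs to the job. What is shaped like the part that bears thin_mandrel_seat but yellow is not meant.

How it is judged (in metres and radians):
At the end, for the whole second after the job is handed in: Rings flat on the shoulders of their mandrels and housing upright on the floor of its nest (within 8 mm of the axis, 4 mm in height, 0.12 rad); spindle in both V grooves (6 mm sideways, 20 mm lengthwise, 4 mm in height, 0.08 rad); all four released and at rest (horizontal distance between wide_ring_center and thick_mandrel_seat below 0.008 m and z of wide_ring_center in the frame of thick_mandrel_seat between -0.004 and 0.004 m and angle between each of wide_ring_center, small_ring_center, housing_center's own z axis and vertical below 0.12 rad and horizontal distance between small_ring_center and thin_mandrel_seat below 0.008 m and z of small_ring_center in the frame of thin_mandrel_seat between -0.004 and 0.004 m and horizontal distance between housing_center and round_nest_seat below 0.008 m and z of housing_center in the frame of round_nest_seat between -0.004 and 0.004 m and horizontal distance between spindle_center and vee_rest_seat below 0.02 m and z of spindle_center in the frame of vee_rest_seat between -0.004 and 0.004 m and y of spindle_center in the frame of vee_rest_seat between -0.006 and 0.006 m and angle between the x axis of spindle_center and the x axis of vee_rest_seat, either way round below 0.08 rad and linear speed of each of wide_ring, small_ring, housing, spindle below 0.02 m/s and contact force between each of wide_ring, small_ring, housing, spindle and the fingers below 0.1 N); the robot touches nothing.
It fails at once if a standing gauge block was shifted by more than 20 mm or knocked over (distance of any of tall_block_center, short_block_center from where it was at the start of the episode above 0.02 m or angle between any of tall_block_center, short_block_center's own z axis and vertical above 0.3 rad).
It also fails if it takes over 96 s, if anything falls off the work surface, if the arm or the gripper's body presses on something with over 40 N, if the wrist force passes 120 N, or if a joint passes its speed limit or range.

### The arm

A 6-joint arm with a two-finger parallel gripper is mounted at the origin on a cart in front of the work surface, level with it; the furniture and walls round the work are solid. World frame = base frame: x ahead of the robot, y to its left, z up, the work surface at z = 0. Lengths are in m, angles in degrees, forces in N, time in s.
With the tool pointing down it reaches from about 0.375 to 0.975 m from the base axis. Payload 3.8 kg.
Tool frame: the origin (TCP) lies midway between the tips of the shut fingers; the grasp point (between the pads) lies manip.grip_depth behind it (manip.grip_depth is the distance from the TCP to the grasp point, in m); x points along the fingers, y is the direction in which the jaws open and shut, and the axes are right-handed (so a half turn about x gives the same grasp; the last joint's range is limited). The gripper opens to 88 mm and grips with 3 to 60 N. Pads are 18 mm wide; open, the fingers measure 123 mm over their backs; the gripper's body (75 mm by 187 mm) begins 45 mm behind the grasp point.
Start: joints at [62.974, 15.12, 91.902, -0, 72.978, -2.114], TCP at [0.284, 0.612, 0.239] pointing down, gripper open.
Joint ranges: [-150.88, 150.88], [-54.13, 125.18], [17.81, 147.31], [-75.09, 255.09], [0, 152.58], [-146.25, 146.25]. Speed limits (degrees/s): [147.25, 147.25, 180, 180, 180, 180].

### API

Orientations are given as [roll, pitch, yaw] about the fixed x, y, z axes, in that order (R = Rz(yaw) Ry(pitch) Rx(roll)).
In Python, from bench import manip gives the robot as it stands.
- The arm moves only by the tool carry_out, never from a script. Its argument "moves" is a list of rows, each a list of 7 numbers: the turn, a rotation vector about the tool's x, y, z in degrees, then the shift along the tool's x, y, z in m, then the finger opening in m, from 0 to 0.0881. A call has 1 to 8 rows; each row is the pose to reach, as a shift and turn from the pose measured when the call began, along the tool's axes at that moment; what a row does not reach only later rows make up. A row lasts 1/8 s, in which the tool goes at most 62.5 mm and 10.7 degrees, less where a joint would pass 70% of its speed; a pose out of reach is approached as far as the arm can. A call with a gripper value outside its range is refused whole. The fingers move at their own pace and stop on an object; the grip force is fixed at half the most. Time passes only in rows, so rows that repeat a pose let the fingers close. It gives the time, the measured TCP pose, the force and the opening at its end, in the units of the state.
- manip.state(): the state, without advancing time (a new reading comes with each control period).
- manip.capture(name): name is "scene" or "top" or "wrist"; returns a dict with "img" (480x640x3 uint8, red, green, blue), "intrinsics" (3x3 intrinsics, pixels), "pose" (4x4, takes a point from camera to world coordinates). Camera axes: x right, y up, looking along -z (the intrinsics and any distortion apply to the point x, -y, -z); pixel columns grow to the right and rows downward; lengths in m; the calibration is good to about 2 mm. A picture is of the moment at which its call begins. There is no depth.
- manip.job_done(): hands the job in, once; it reports no verdict.
Trained networks look in the newest picture that a camera, given by its name, has taken for a name from the list of things; names that differ only in an ending like _2 or _b are one class to them, and where a whole thing is asked for, a point or a joint stands for the part that bears it (a point fixed in the world has none). Each returns a list of dicts, best first, with "confidence" (0 to 1); they miss things now and then, are a little off and sometimes report something else, mostly with a low value. They report only what shows in the picture. A call takes as long as a camera call. They do not tell look-alikes from the thing itself.
- manip.look_for(label, camera): "centre" ([column, row] in pixels, amid what is visible of it).
The state is a dict: "t": time; "joint_pos": joint angles; "dq": joint speeds; "joint_efforts": joint torques, N m; "eef_pos": TCP position; "eef_rot": TCP orientation; "ft_force": force on the tool from outside, world axes, zero at the start; "moment": the same for the moment, N m; "opening": finger opening in m.
Only numpy, scipy, OpenCV 4.12 (cv2) and the standard library are available. Lean on these libraries where they do the work, as an engineer would, in place of code of your own. Each camera call takes 0.05 s, during which the arm holds its last target.

## Working session

There is one attempt and no reset: what is moved stays moved. The work goes in short steps, Python scripts to look and compute and a tool call to move; the robot and the scene stay as the last step left them, time stands still between calls to the robot, and variables do not carry over. Pictures are saved under pics/ and viewed, and the job is handed in when it is done.

Besides the shell and the picture viewer there is one more tool, called after "Request:" by a JSON object that holds its "method" and its "body", one argument or row to a line. carry_out: Moves the arm, as the interface text tells. Its arguments: {"type":"object","properties":{"moves":{"type":"array","items":{"type":"array","items":{"type":"number"}}}},"required":["moves"]}

```bash
mkdir -p pics; ls
python3 - <<'E'
from bench import manip
import cv2,numpy as np
print(manip.state()); print(manip.grip_depth)
for n in ["scene","top","wrist"]:
    c=manip.capture(n); cv2.imwrite(f"pics/{n}0.png",c["img"][:,:,::-1]); print(n,c["intrinsics"],np.round(c["pose"],4))
    for l in ["wide_ring_center","small_ring_center","housing_center","spindle_center","thick_mandrel_seat","thin_mandrel_seat","round_nest_seat","vee_rest_seat","tall_block_center","short_block_center"]:
        print(l,[(np.round(d["centre"],1).tolist(),round(d["confidence"],2)) for d in manip.look_for(l,n)])
E
```

```text
pics
{'t': 0.0, 'joint_pos': array([ 6.29716100e+01,  1.51699890e+01,  9.19811431e+01, -2.12525312e-03,
        7.29780794e+01, -2.11240498e+00]), 'dq': array([ 0.08367052, -0.05320304,  0.01973703,  0.06190131,  0.07181579,
        0.01996175]), 'joint_efforts': array([-2.12429492e-03, -5.02112460e+01, -3.56873345e+01,  7.28170224e-02,
        2.93763634e-02, -1.70933813e-04]), 'eef_pos': array([0.284037  , 0.61153894, 0.2373793 ]), 'eef_rot': array([ -91.21199327,   89.87077253, -116.12735385]), 'ft_force': array([ 0.07542733,  0.28649706, -1.31871575]), 'moment': array([0.0251542 , 0.03902594, 0.00540468]), 'opening': 0.08850235118733735}
0.0187
scene [[510.96240739   0.         319.79714045]
 [  0.         510.96240739 240.52348254]
 [  0.           0.           1.        ]] [[-0.6756  0.3532 -0.6472 -0.1208]
 [-0.737  -0.3011  0.6051  0.5987]
 [ 0.0188  0.8858  0.4637  0.5203]
 [ 0.      0.      0.      1.    ]]
wide_ring_center [([227.8, 354.9], 0.78)]
small_ring_center [([239.6, 257.3], 0.67)]
housing_center [([379.2, 264.9], 0.82)]
spindle_center [([434.8, 232.1], 0.9)]
thick
[... 919 characters left out ...]
d_nest_seat [([370.6, 210.2], 0.69)]
vee_rest_seat [([168.5, 223.1], 0.9)]
tall_block_center [([323.3, 245.2], 0.65)]
short_block_center [([418.1, 241.8], 0.44)]
wrist [[393.83643591   0.         320.59558253]
 [  0.         393.83643591 234.23083347]
 [  0.           0.           1.        ]] [[ 0.422  -0.8723 -0.247   0.2203]
 [ 0.9066  0.4055  0.1166  0.6405]
 [-0.0016 -0.2731  0.962   0.384 ]
 [ 0.      0.      0.      1.    ]]
wide_ring_center [([134.6, 430.4], 0.57)]
small_ring_center [([131.9, 430.9], 0.73)]
housing_center []
spindle_center []
thick_mandrel_seat [([137.3, 428.1], 0.47)]
thin_mandrel_seat []
round_nest_seat []
vee_rest_seat []
tall_block_center []
short_block_center []
```

View pics/top0.png

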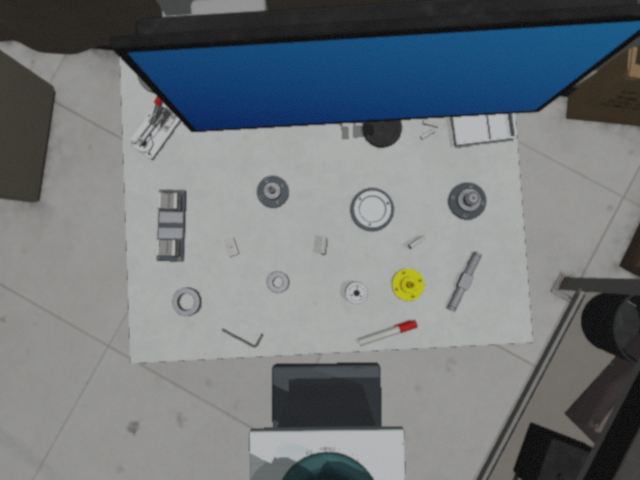

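View pics/scene0.png

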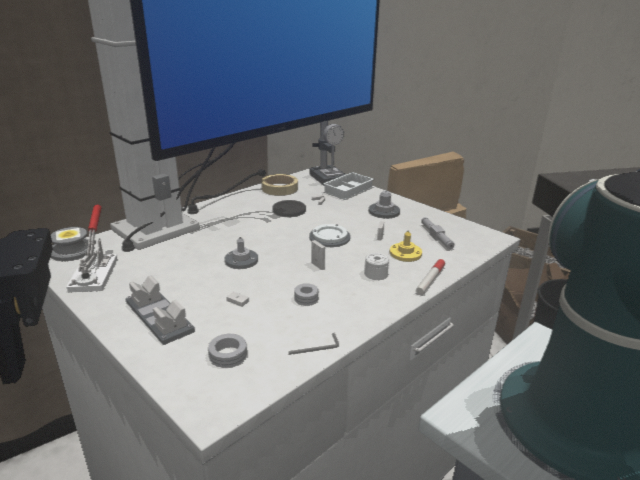

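View pics/wrist0.png

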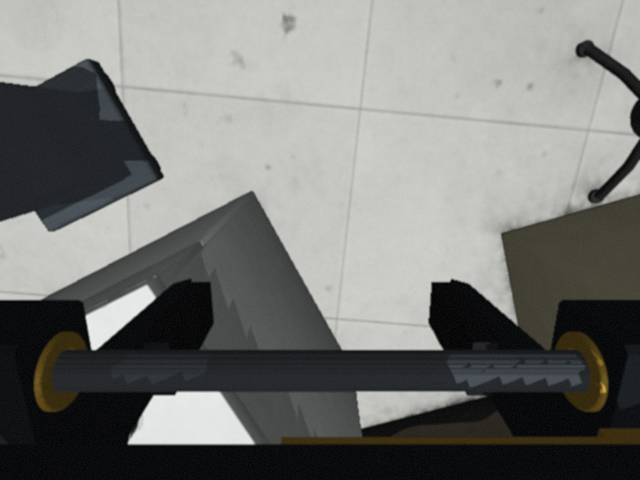

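```bash
cat > h.py <<'E'
import numpy as np,cv2
from bench import manip
def ray(c,px):
    K=c["intrinsics"];P=c["pose"]
    d=np.array([(px[0]-K[0,2])/K[0,0],-(px[1]-K[1,2])/K[1,1],-1.0])
    return P[:3,3],P[:3,:3]@d
def onz(c,px,z):
    o,d=ray(c,px); return o+d*(z-o[2])/d[2]
def proj(c,p):
    K=c["intrinsics"];P=c["pose"]; q=P[:3,:3].T@(np.asarray(p)-P[:3,3])
    return np.array([K[0,0]*q[0]/-q[2]+K[0,2], K[1,1]*q[1]/q[2]*1+K[1,2]])
def tri(obs):
    A=np.zeros((3,3));b=np.zeros(3)
    for c,px in obs:
        o,d=ray(c,px);d=d/np.linalg.norm(d);M=np.eye(3)-np.outer(d,d);A+=M;b+=M@o
    p=np.linalg.solve(A,b)
    return p
E
python3 - <<'E'
from h import *
t=manip.capture("top");s=manip.capture("scene")
np.savez("cams.npz",**{f"{n}_{k}":c[k] for n,c in(("top",t),("scene",s)) for k in("img","intrinsics","pose")})
for n,z,pt,ps in [("wide",.01,(187,301),(228,350)),("small",.01,(277.3,282.1),(306.5,294)),("housing",.018,(355.8,291),(376.5,266)),("spindle",.011,(463.1,281.8),(436.5,233)),
 ("thick",.032,(466,199.5),(384,207)),("thin",.032,(273,191.5),(241,253)),("nest",.016,(371.5,209),(330.5,234.5)),("vee",.03,(171,225),(156.4,309.3)),("tall",.025,(320.5,244),(317.3,255.9)),("short",.015,(415,242),(380,231)),("small obj",.005,(232,246),(237,298)),("yellow",.02,(408,285),(405,248))]:
    print(n,np.round(onz(t,pt,z),3),np.round(onz(s,ps,z),3),np.round(tri([(t,pt),(s,ps)]),3))
for i,(a,b) in enumerate([(120,160),(300,160)]):pass
im=t["img"]
cv2.imwrite("pics/topL.png",cv2.resize(im[170:330,130:330],None,fx=4,fy=3.75*1,interpolation=cv2.INTER_CUBIC)[:,:,::-1])
cv2.imwrite("pics/topR.png",cv2.resize(im[170:320,300:500],None,fx=4,fy=4,interpolation=cv2.INTER_CUBIC)[:,:,::-1])
E
```

```text
wide [0.419 0.283 0.01 ] [0.417 0.282 0.01 ] [0.418 0.282 0.01 ]
small [0.454 0.095 0.01 ] [0.454 0.091 0.01 ] [0.453 0.094 0.012]
housing [ 0.433 -0.066  0.018] [ 0.43  -0.069  0.018] [ 0.431 -0.068  0.018]
spindle [ 0.447 -0.287  0.011] [ 0.447 -0.289  0.011] [ 0.447 -0.287  0.012]
thick [ 0.614 -0.294  0.032] [ 0.588 -0.27   0.032] [ 0.615 -0.3    0.015]
thin [0.64  0.098 0.032] [0.622 0.115 0.032] [0.642 0.1   0.018]
nest [ 0.601 -0.103  0.016] [ 0.589 -0.096  0.016] [ 0.6   -0.105  0.009]
vee [0.576 0.31  0.03 ] [0.558 0.325 0.03 ] [0.578 0.315 0.015]
tall [0.53  0.004 0.025] [0.525 0.    0.025] [0.528 0.002 0.024]
short [ 0.531 -0.191  0.015] [ 0.531 -0.193  0.015] [ 0.53  -0.191  0.016]
small obj [0.531 0.189 0.005] [0.531 0.188 0.005] [0.531 0.188 0.006]
yellow [ 0.443 -0.173  0.02 ] [ 0.438 -0.166  0.02 ] [ 0.443 -0.173  0.015]
```

View pics/topL.png

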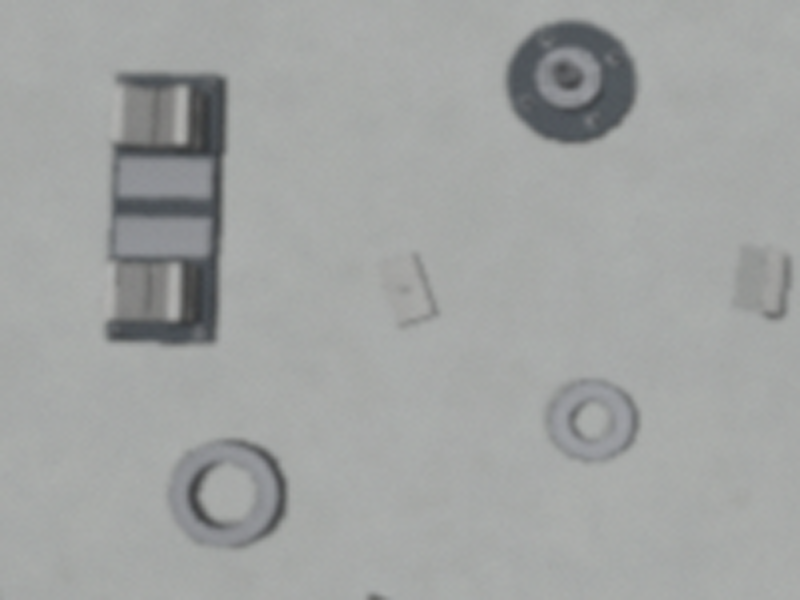

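View pics/topR.png

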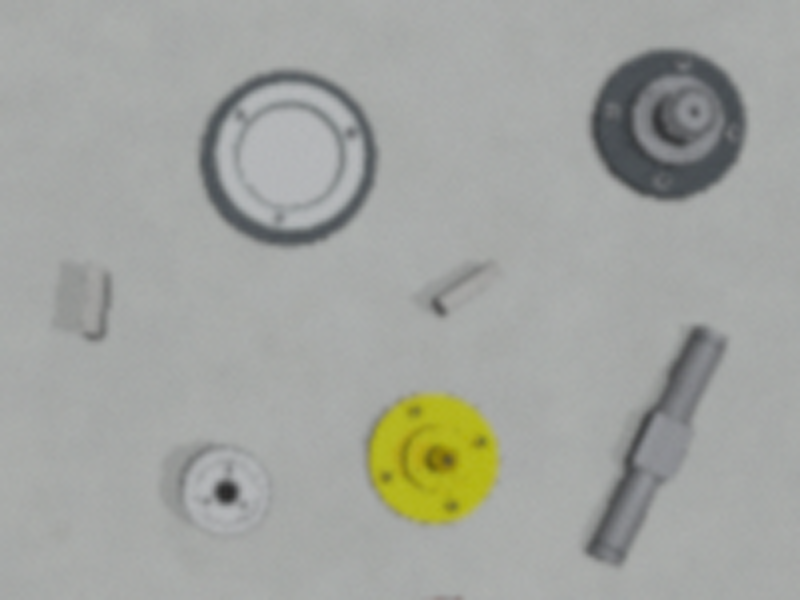

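```bash
cat >> h.py <<'E'
from scipy.spatial.transform import Rotation as Ro
def tool():
    s=manip.state(); return s,np.array(s["eef_pos"]),Ro.from_euler("xyz",s["eef_rot"],degrees=True)
def Rt(a):
    a=np.radians(a);c,s=np.cos(a),np.sin(a)
    return Ro.from_matrix(np.array([[0,c,s],[0,s,-c],[-1,0,0]]))
def ang():
    s,p,R=tool(); y=R.as_matrix()[:,1]; return np.degrees(np.arctan2(y[1],y[0]))
def plan(wps):
    "wps: (x,y,z,jaw angle)"
    s,p,R=tool()
    print("t %.2f at"%s["t"],np.round(p,4),"a %.1f"%ang(),"j",np.round(s["joint_pos"],0),"op %.4f"%s["opening"],"F",np.round(s["ft_force"],1))
    for x,y,z,a in wps:
        rv=(R.inv()*Rt(a)).as_rotvec(degrees=True); d=R.inv().apply(np.array([x,y,z])-p)
        print(np.round(rv,1).tolist()+np.round(d,4).tolist())
def snap(n,name=None):
    c=manip.capture(n)
    if name: cv2.imwrite(f"pics/{name}.png",c["img"][:,:,::-1])
    return c
E
python3 - <<'E'
from h import *
z=np.load("cams.npz");t={k:z["top_"+k] for k in("img","intrinsics","pose")};s={k:z["scene_"+k] for k in("img","intrinsics","pose")}
print("monitor edge",tri([(t,(192,130)),(s,(155,152))]),tri([(t,(540,110)),(s,(375,107))]))
print(np.degrees(np.arctan2(.6115,.284)))
plan([(.46,.24,.24,ang()),(.46,.24,.24,90),(.46,.24,.24,-90)])
E
```

```text
monitor edge [0.71913859 0.21708153 0.23291299] [ 0.7361831  -0.37710885  0.22505128]
65.08834931201177
t 1.75 at [0.2843 0.6122 0.2387] a 65.1 j [63. 15. 92. -0. 73. -2.] op 0.0882 F [0.7 0.4 0.6]
[-0.0, 0.0, -0.0, -0.0013, -0.2636, 0.3161]
[-24.9, 0.0, -0.0, -0.0013, -0.2636, 0.3161]
[155.1, -0.0, -0.0, -0.0013, -0.2636, 0.3161]
```

Request:
{"method": "carry_out", "body": {
  "moves": [
    [-8,0,0,0,-0.06,0.05,0.088],
    [-16,0,0,0,-0.12,0.12,0.088],
    [-25,0,0,0,-0.19,0.2,0.088],
    [-25,0,0,0,-0.26,0.26,0.088],
    [-25,0,0,0,-0.264,0.316,0.088],
    [-25,0,0,0,-0.264,0.316,0.088],
    [-25,0,0,0,-0.264,0.316,0.088],
    [-25,0,0,0,-0.264,0.316,0.088]
  ]
}}

```text
t: 2.75
eef_pos: [0.461, 0.2376, 0.239]
eef_rot: [-4.9, 90.0, -5.1]
ft_force: [-1.3, 0.4, -0.1]
opening: 0.0876
```

Run:
```python
from h import *
plan([(.46,.24,.24,90)])
c=snap("wrist","w1"); print(np.round(c["pose"],3))
np.savez("w1.npz",**c)
for n,p in [("wide",(.418,.282,.02)),("thin",(.642,.1,.053)),("vee",(.577,.313,.044)),("small",(.453,.094,.02))]: print(n,proj(c,p))
```

```text
t 2.75 at [0.461  0.2376 0.239 ] a 89.8 j [ 25.  -2. 111.  -0.  71. -65.] op 0.0876 F [-1.3  0.4 -0.1]
[-0.2, 0.0, 0.0, -0.001, 0.0024, -0.001]
[[ 0.004 -0.962 -0.273  0.39 ]
 [ 1.     0.003  0.003  0.237]
 [-0.002 -0.273  0.962  0.384]
 [ 0.     0.     0.     1.   ]]
wide [371.42973826 153.87636959]
thin [183.40460375 388.6881587 ]
vee [401.56581838 324.25767059]
small [168.89938384 192.73542869]
```

View pics/w1.png

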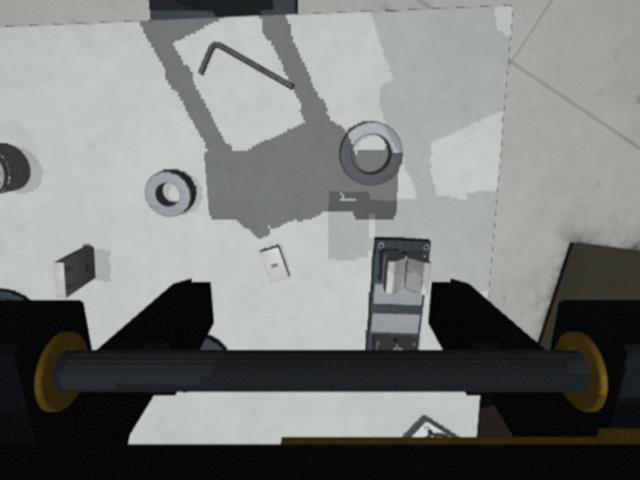

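Request:
{"method": "carry_out", "body": {
  "moves": [
    [0,0,0,0,-0.01,0.06,0.088],
    [0,0,0,0,-0.03,0.11,0.088],
    [0,0,0,0,-0.03,0.13,0.088],
    [0,0,0,0,-0.03,0.13,0.088],
    [0,0,0,0,-0.03,0.13,0.088]
  ]
}}

```text
t: 3.42
eef_pos: [0.5888, 0.2099, 0.2385]
eef_rot: [155.2, 89.9, 155.2]
ft_force: [-0.6, -0.1, -0.0]
opening: 0.0879
```

Run:
```python
from h import *
plan([])
c=snap("wrist","w2"); np.savez("w2.npz",**c)
for n,p in [("wide",(.418,.282,.02)),("thin",(.642,.1,.053)),("vee",(.577,.313,.044)),("small",(.453,.094,.02))]: print(n,proj(c,p))
w1=cv2.imread("pics/w1.png")
cv2.imwrite("pics/w1a.png",np.hstack([cv2.resize(w1[150:230,130:210],(400,400),interpolation=2),cv2.resize(w1[113:193,331:411],(400,400),interpolation=2)]))
```

```text
t 3.42 at [0.5888 0.2099 0.2385] a 90.0 j [ 17.  10.  98.   0.  72. -73.] op 0.0879 F [-0.6 -0.1 -0. ]
wide [410.52396338  -4.06920588]
thin [199.65668702 266.91408392]
vee [440.98866809 193.03762312]
small [185.35401736  42.86236736]
```

View pics/w2.png

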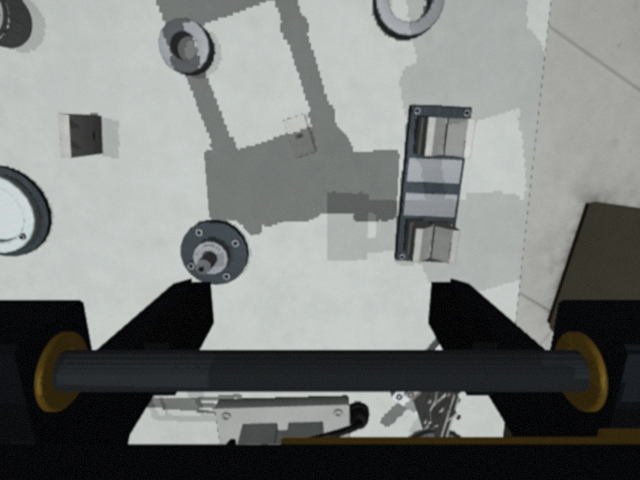

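View pics/w1a.png

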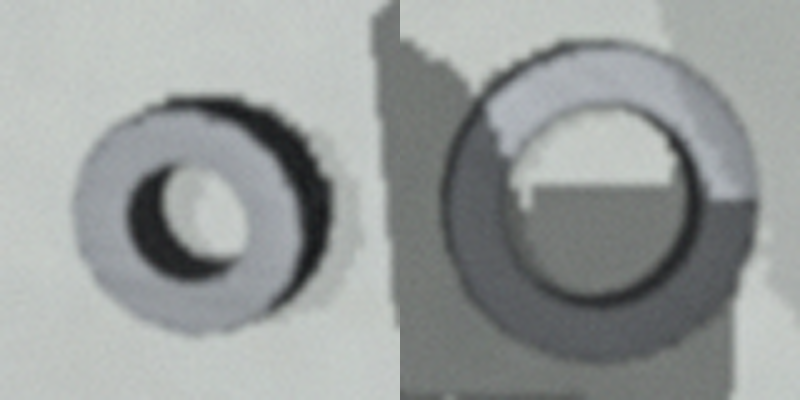

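```bash
python3 - <<'E'
from h import *
w=cv2.imread("pics/w2.png")
cv2.imwrite("pics/w2a.png",np.hstack([cv2.resize(w[212:292,175:255],(400,400),interpolation=2),cv2.resize(w[95:275,345:525],(396,400),interpolation=2)]))
cv2.imwrite("pics/w2b.png",cv2.resize(w[95:275,385:485],(440,792)[:2],interpolation=2)[:600*2])
E
python3 - <<'E'
import cv2
w=cv2.imread("pics/w2.png")
cv2.imwrite("pics/w2b.png",cv2.resize(w[98:272,390:480],None,fx=3.4,fy=3.4,interpolation=2))
E
```

```text
(no output)
```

View pics/w2a.png

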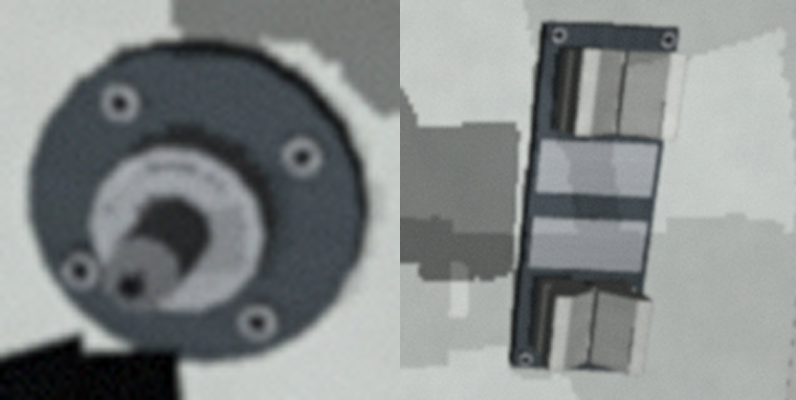

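View pics/w2b.png

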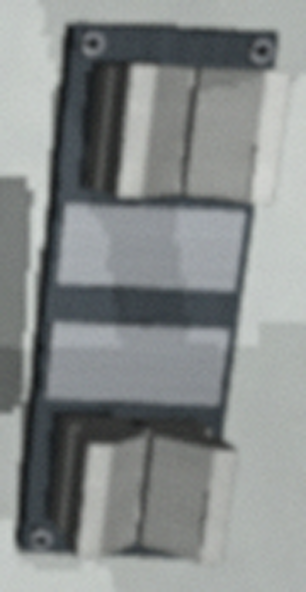

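Run:
```python
from h import *
c=dict(np.load("w2.npz"))
for px,z in [((214,252),.009),((210.4,257.8),.022),((201.2,269.2),.053)]: print("thin",onz(c,px,z))
P=[onz(c,(x/3.4+390,y/3.4+98),.0313) for x,y in [(194,67),(184,198),(151,430),(137,550)]]
P=np.array(P);print(P); k=np.polyfit(P[:,0],P[:,1],1); print(np.degrees(np.arctan(k[0])),"mid",(P[1]+P[2])/2,(P[0]+P[3])/2)
w1=dict(np.load("w1.npz"))
print("wide",onz(w1,(371.4,153.8),.02),"small",onz(w1,(167.4,194.0),.02))
plan([(.56,-.18,.24,90)])
```

```text
thin [0.64253373 0.10127728 0.009     ]
thin [0.64415874 0.10106004 0.022     ]
thin [0.6441783  0.10119973 0.053     ]
[[0.51393349 0.31674958 0.0313    ]
 [0.54647624 0.31696957 0.0313    ]
 [0.60847808 0.31323729 0.0313    ]
 [0.64296799 0.31201585 0.0313    ]]
-2.356993716501133 mid [0.57747716 0.31510343 0.0313    ] [0.57845074 0.31438272 0.0313    ]
wide [0.41793173 0.28197084 0.02      ] small [0.45418807 0.09246737 0.02      ]
t 3.48 at [0.5887 0.2098 0.2387] a 90.0 j [ 17.  10.  98.   0.  72. -73.] op 0.0883 F [-0.5  0.5 -0.3]
[0.0, -0.1, -0.0, -0.0015, -0.3898, -0.0288]
```

Request:
{"method": "carry_out", "body": {
  "moves": [
    [0,0,0,0,-0.06,-0.01,0.088],
    [0,0,0,0,-0.12,-0.02,0.088],
    [0,0,0,0,-0.18,-0.03,0.088],
    [0,0,0,0,-0.24,-0.04,0.088],
    [0,0,0,0,-0.3,-0.04,0.088],
    [0,0,0,0,-0.36,-0.04,0.088],
    [0,0,0,0,-0.4,-0.04,0.088],
    [0,0,0,0,-0.4,-0.04,0.088]
  ]
}}

```text
t: 4.47
eef_pos: [0.548, -0.1918, 0.2388]
eef_rot: [160.8, 90.0, 160.6]
ft_force: [0.6, 0.4, -0.1]
opening: 0.0881
```

Run:
```python
from h import *
plan([])
c=snap("wrist","w3"); np.savez("w3.npz",**c)
for n,p in [("thick",(.615,-.298,.053)),("nest",(.6,-.104,.016)),("house",(.431,-.067,.036)),("spin",(.447,-.288,.022))]: print(n,proj(c,p))
```

```text
t 4.47 at [ 0.548  -0.1918  0.2388] a 89.8 j [ -22.    5.  104.   -0.   71. -112.] op 0.0881 F [ 0.6  0.4 -0.1]
thick [205.38403804 281.28568567]
nest [411.88764393 252.01090569]
house [474.86950912  63.23993094]
spin [210.95022995  86.6366261 ]
```

View pics/w3.png

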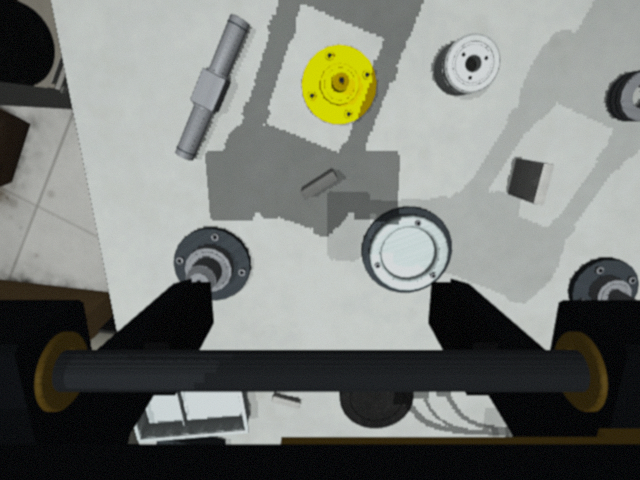

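Run:
```python
import cv2,numpy as np
w=cv2.imread("pics/w3.png")
f=lambda x,y,n:cv2.resize(w[y:y+n,x:x+n],(400,300*400//300),interpolation=2)
cv2.imwrite("pics/w3a.png",np.hstack([f(170,220,80),f(357,203,100)]))
cv2.imwrite("pics/w3b.png",np.hstack([f(427,24,80),f(130,5,160)]))
```

```text
(no output)
```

View pics/w3a.png

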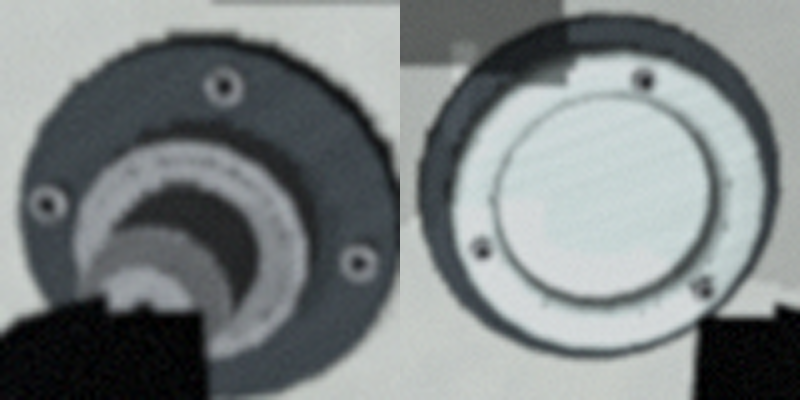

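View pics/w3b.png

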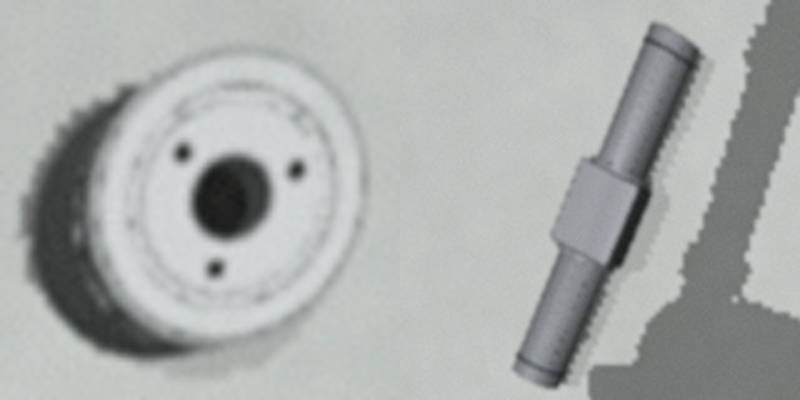

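Run:
```python
from h import *
c=dict(np.load("w3.npz"))
for n,px,z in [("thick",(211.6,263.8),.009),("thick",(208.2,270),.022),("thick",(199.4,281.6),.053),("nest",(406.5,249),.006),("nest",(409.3,253.5),.016),("nest",(408.5,252.7),.016),("house",(473.4,63.4),.036),("spin",(209.7,89.3),.022)]: print(n,onz(c,px,z))
f=lambda x,y,z:onz(c,(130+x/2.5,5+y/2.5),z)
for a,b,z in [((274,40),(140,372),.015),((192,157),(152,238),.022),((245,183),(208,265),.022)]:
    d=f(*b,z)-f(*a,z); print(np.degrees(np.arctan2(d[1],d[0])),np.linalg.norm(d),(f(*b,z)+f(*a,z))/2)
plan([(.45,-.287,.15,66),(.45,-.287,.05,66)])
```

```text
thick [ 0.61426236 -0.30410516  0.009     ]
thick [ 0.6159709  -0.30409416  0.022     ]
thick [ 0.61528982 -0.30344219  0.053     ]
nest [ 0.6001141  -0.10720589  0.006     ]
nest [ 0.6015356 -0.106455   0.016    ]
nest [ 0.6007036  -0.10728973  0.016     ]
house [ 0.43111673 -0.06818869  0.036     ]
spin [ 0.44916223 -0.28925457  0.022     ]
-26.94823039945023 0.123453292723707 [ 0.44942376 -0.28946723  0.015     ]
-31.61973567446999 0.03073102621278031 [ 0.44496208 -0.29840321  0.022     ]
-28.8793968903093 0.030679738310935394 [ 0.4536737  -0.28020813  0.022     ]
t 4.53 at [ 0.5481 -0.1902  0.2387] a 89.9 j [ -22.    5.  104.    0.   71. -112.] op 0.0884 F [ 0.4  0.9 -0.3]
[23.9, -0.1, -0.1, 0.0886, -0.097, -0.0978]
[23.9, -0.1, -0.1, 0.1886, -0.0972, -0.0978]
```

Request:
{"method": "carry_out", "body": {
  "moves": [
    [10,0,0,0.03,-0.04,-0.04,0.06],
    [20,0,0,0.06,-0.08,-0.08,0.06],
    [26.4,0,0,0.1,-0.099,-0.099,0.06],
    [26.4,0,0,0.14,-0.099,-0.099,0.06],
    [26.4,0,0,0.17,-0.099,-0.099,0.06],
    [26.4,0,0,0.17,-0.099,-0.099,0.06]
  ]
}}

```text
t: 5.28
eef_pos: [0.4469, -0.2856, 0.0663]
eef_rot: [164.3, 89.6, 138.0]
ft_force: [-0.7, -0.0, 0.5]
opening: 0.0599
```

Run:
```python
from h import *
plan([(.449,-.289,.006,63.5)])
c=snap("wrist","w4"); print(proj(c,(.449,-.289,.022)))
```

```text
t 5.28 at [ 0.4469 -0.2856  0.0663] a 63.6 j [-35.  10. 118.   0.  52. -99.] op 0.0599 F [-0.7 -0.   0.5]
[0.1, -0.4, -0.1, 0.0602, -0.0022, 0.0039]
[319.5245713 271.3513026]
```

View pics/w4.png

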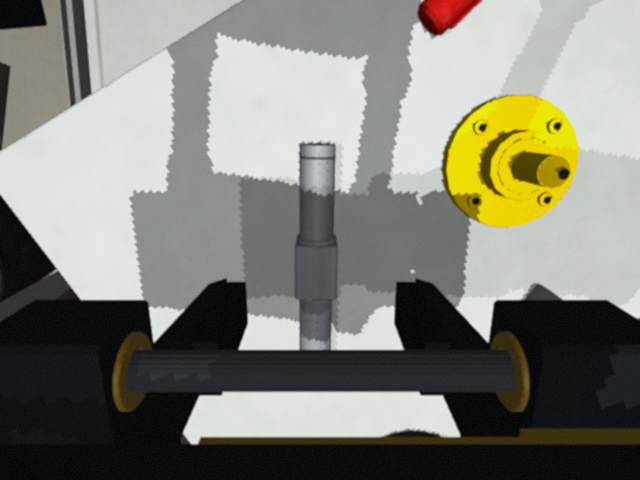

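Request:
{"method": "carry_out", "body": {
  "moves": [
    [0,0,0,0.02,-0.002,0.004,0.06],
    [0,0,0,0.04,-0.003,0.004,0.06],
    [0,0,0,0.06,-0.003,0.004,0.06],
    [0,0,0,0.06,-0.003,0.004,0.06],
    [0,0,0,0.06,-0.003,0.004,0.01],
    [0,0,0,0.06,-0.003,0.004,0.01],
    [0,0,0,0.06,-0.003,0.004,0.01],
    [0,0,0,0.06,-0.003,0.004,0.01]
  ]
}}

```text
t: 6.32
eef_pos: [0.4508, -0.2912, 0.0086]
eef_rot: [152.1, 89.8, 125.7]
ft_force: [2.0, 3.6, 1.8]
opening: 0.0222
```

Run:
```python
from h import *
plan([(.449,-.289,.006,63.5)])
```

```text
t 6.33 at [ 0.4508 -0.2912  0.0086] a 63.6 j [-36.  15. 119.   0.  46. -99.] op 0.0222 F [2.  3.6 1.8]
[0.1, -0.2, -0.1, 0.0026, 0.0012, -0.0026]
```

Run:
```python
from h import *
plan([(.451,-.291,.14,63.6),(.53,0,.15,75),(.578,.315,.13,87.6)])
```

```text
t 6.33 at [ 0.4508 -0.2912  0.0086] a 63.6 j [-36.  15. 119.   0.  46. -99.] op 0.0222 F [2.  3.6 1.8]
[0.0, -0.2, -0.1, -0.1314, 0.0005, -0.0003]
[-11.4, -0.2, -0.1, -0.1408, 0.2963, -0.0589]
[-24.0, -0.1, -0.1, -0.12, 0.5997, -0.1559]
```

Request:
{"method": "carry_out", "body": {
  "moves": [
    [0,0,0,-0.04,0,0,0.01],
    [0,0,0,-0.09,0,0,0.01],
    [0,0,0,-0.13,0.03,0,0.01],
    [-2,0,0,-0.14,0.08,-0.01,0.01],
    [-4,0,0,-0.14,0.14,-0.02,0.01],
    [-7,0,0,-0.14,0.195,-0.035,0.01],
    [-9,0,0,-0.14,0.25,-0.05,0.01],
    [-11,0,0,-0.14,0.3,-0.06,0.01]
  ]
}}

```text
t: 7.32
eef_pos: [0.5301, 0.0058, 0.1488]
eef_rot: [150.3, 89.8, 135.0]
ft_force: [0.5, 0.3, -1.9]
opening: 0.0213
```

Run:
```python
from h import *
plan([(.578,.315,.12,87.6)])
```

```text
t 7.33 at [0.5301 0.0058 0.1488] a 74.7 j [ -2.   4. 115.   0.  61. -77.] op 0.0213 F [ 0.5  0.3 -1.9]
[-12.9, -0.2, -0.1, 0.0295, 0.3108, -0.0353]
```

Request:
{"method": "carry_out", "body": {
  "moves": [
    [-3,0,0,0,0.055,-0.006,0.01],
    [-6,0,0,0.005,0.11,-0.012,0.01],
    [-8,0,0,0.01,0.17,-0.018,0.01],
    [-10,0,0,0.015,0.23,-0.026,0.01],
    [-12.9,0,0,0.02,0.28,-0.032,0.01],
    [-12.9,0,0,0.03,0.311,-0.035,0.01],
    [-12.9,0,0,0.03,0.311,-0.035,0.01],
    [-12.9,0,0,0.03,0.311,-0.035,0.01]
  ]
}}

```text
t: 8.32
eef_pos: [0.5777, 0.3144, 0.1188]
eef_rot: [163.7, 89.7, 161.3]
ft_force: [-0.4, -0.2, -2.3]
opening: 0.0213
```

Run:
```python
from h import *
plan([(.578,.315,.06,87.6),(.578,.315,.0425,87.6)])
snap("wrist","w5")
```

```text
t 8.32 at [0.5777 0.3144 0.1188] a 87.6 j [ 26.  19. 100.   0.  61. -61.] op 0.0213 F [-0.4 -0.2 -2.3]
[0.0, -0.2, -0.1, 0.0588, 0.0006, 0.0006]
[0.0, -0.2, -0.1, 0.0763, 0.0006, 0.0006]
```

View pics/w5.png

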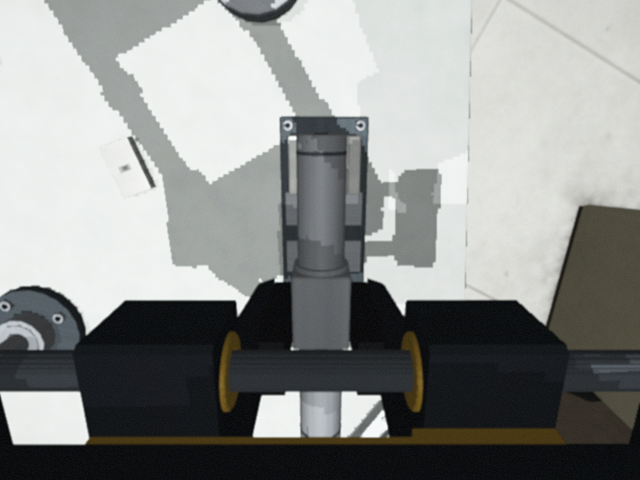

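Request:
{"method": "carry_out", "body": {
  "moves": [
    [0,0,0,0.03,0,0.001,0.01],
    [0,0,0,0.055,0,0.001,0.01],
    [0,0,0,0.068,0,0.001,0.01],
    [0,0,0,0.076,0,0.001,0.01],
    [0,0,0,0.078,0,0.001,0.01],
    [0,0,0,0.078,0,0.001,0.01]
  ]
}}

```text
t: 9.12
eef_pos: [0.5797, 0.3148, 0.0427]
eef_rot: [114.6, 89.8, 112.2]
ft_force: [-1.2, 2.8, 2.6]
opening: 0.0216
```

Run:
```python
from h import *
plan([])
```

```text
t 9.12 at [0.5797 0.3148 0.0427] a 87.6 j [ 26.  24. 103.   0.  53. -61.] op 0.0216 F [-1.2  2.8  2.6]
```

Request:
{"method": "carry_out", "body": {
  "moves": [
    [0,0,0,0.001,0,0,0.01],
    [0,0,0,0.001,0,0,0.07],
    [0,0,0,0,0,0,0.07],
    [0,0,0,0,0,0,0.07],
    [0,0,0,-0.04,0,0,0.07],
    [0,0,0,-0.09,0,0,0.07],
    [0,0,0,-0.12,-0.03,-0.05,0.085],
    [0,0,0,-0.12,-0.03,-0.1,0.085]
  ]
}}

```text
t: 10.12
eef_pos: [0.4801, 0.2884, 0.1662]
eef_rot: [56.2, 89.6, 53.6]
ft_force: [0.1, 1.5, 0.6]
opening: 0.0849
```

Run:
```python
from h import *
plan([(.418,.282,.07,90),(.418,.282,.006,90)])
c=snap("wrist","w6"); print(proj(c,(.418,.282,.02)),proj(c,(.578,.315,.055)))
```

```text
t 10.12 at [0.4801 0.2884 0.1662] a 87.4 j [ 28.   6. 111.   0.  63. -59.] op 0.0849 F [0.1 1.5 0.6]
[-2.6, 0.2, -0.3, 0.0959, -0.0098, -0.0622]
[-2.6, 0.2, -0.3, 0.1599, -0.0102, -0.0624]
[308.95040046 134.43737654] [363.73460309 355.67361932]
```

View pics/w6.png

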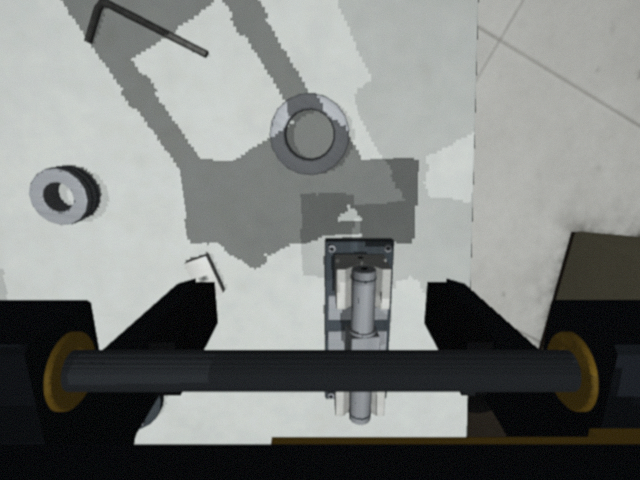

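Request:
{"method": "carry_out", "body": {
  "moves": [
    [-2.6,0,0,0.03,-0.009,-0.04,0.078],
    [-2.6,0,0,0.07,-0.009,-0.062,0.078],
    [-2.6,0,0,0.11,-0.009,-0.062,0.078],
    [-2.6,0,0,0.14,-0.009,-0.062,0.078],
    [-2.6,0,0,0.159,-0.009,-0.062,0.078],
    [-2.6,0,0,0.16,-0.009,-0.062,0.078],
    [-2.6,0,0,0.16,-0.009,-0.062,0.078]
  ]
}}

```text
t: 11.05
eef_pos: [0.4087, 0.2818, 0.004]
eef_rot: [153.3, 89.6, 153.4]
ft_force: [0.6, 0.3, -0.2]
opening: 0.0781
```

Run:
```python
from h import *
plan([(.418,.282,.006,90)])
c=snap("wrist","w7"); print(proj(c,(.418,.282,.02)))
```

```text
t 11.05 at [0.4087 0.2818 0.004 ] a 90.1 j [ 31.  12. 124.   0.  44. -59.] op 0.0781 F [ 0.6  0.3 -0.2]
[0.1, -0.3, -0.2, -0.002, 0.0002, 0.0093]
[325.33959671 346.09695999]
```

View pics/w7.png

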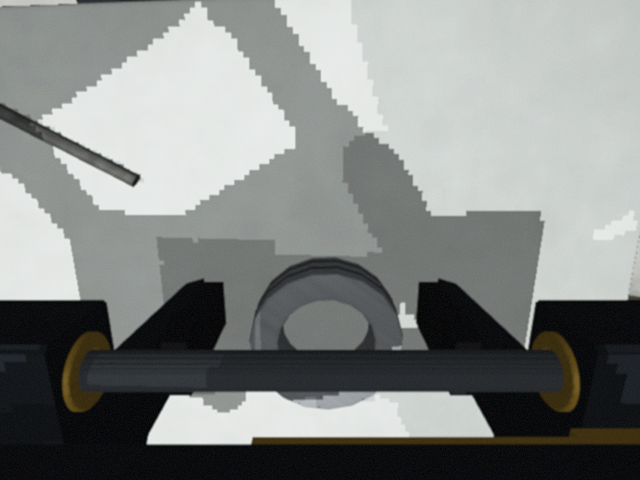

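Request:
{"method": "carry_out", "body": {
  "moves": [
    [0,0,0,-0.001,0,0.005,0.078],
    [0,0,0,-0.001,0,0.009,0.078],
    [0,0,0,-0.001,0,0.009,0.078],
    [0,0,0,-0.001,0,0.009,0.045],
    [0,0,0,-0.001,0,0.009,0.045],
    [0,0,0,-0.001,0,0.009,0.045],
    [0,0,0,-0.001,0,0.009,0.045]
  ]
}}

```text
t: 11.98
eef_pos: [0.4179, 0.2821, 0.0053]
eef_rot: [145.9, 89.6, 146.0]
ft_force: [-0.1, 1.7, -1.3]
opening: 0.0578
```

Run:
```python
from h import *
plan([(.51,0,.15,90),(.6152,-.304,.12,90)])
c=snap("wrist","w8"); print(proj(c,(.418,.282,.02)))
```

```text
t 11.97 at [0.4179 0.2821 0.0053] a 90.1 j [ 31.  12. 123.   0.  44. -59.] op 0.0578 F [-0.1  1.7 -1.3]
[0.1, -0.3, -0.2, -0.1462, -0.2818, 0.0907]
[0.1, -0.3, -0.2, -0.1178, -0.5861, 0.1955]
[324.49585933 321.86800705]
```

View pics/w8.png

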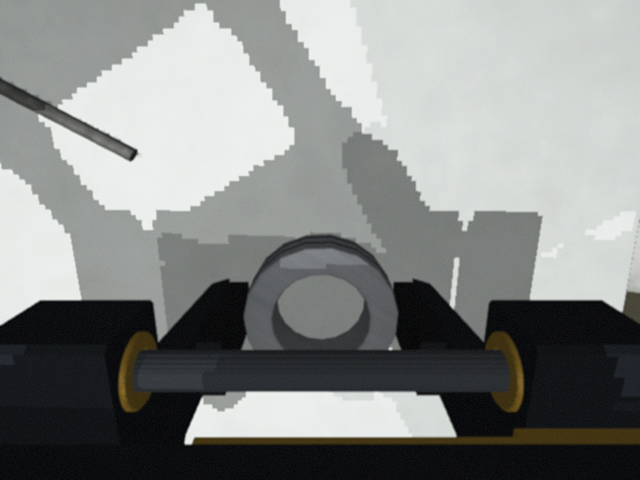

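Request:
{"method": "carry_out", "body": {
  "moves": [
    [0,0,0,-0.04,0,0,0.045],
    [0,0,0,-0.09,-0.01,0,0.045],
    [0,0,0,-0.12,-0.05,0.01,0.045],
    [0,0,0,-0.13,-0.1,0.03,0.045],
    [0,0,0,-0.13,-0.155,0.05,0.045],
    [0,0,0,-0.13,-0.21,0.07,0.045],
    [0,0,0,-0.13,-0.26,0.09,0.045],
    [0,0,0,-0.13,-0.3,0.1,0.045]
  ]
}}

```text
t: 13.02
eef_pos: [0.5192, -0.0204, 0.1332]
eef_rot: [151.7, 89.6, 151.7]
ft_force: [0.1, -0.5, -2.3]
opening: 0.058
```

Request:
{"method": "carry_out", "body": {
  "moves": [
    [0,0,0,0,-0.05,0.02,0.045],
    [0,0,0,0,-0.1,0.03,0.045],
    [0,0,0,0,-0.15,0.05,0.045],
    [0,0,0,0,-0.2,0.07,0.045],
    [0,0,0,0,-0.25,0.09,0.045],
    [0,0,0,0,-0.28,0.097,0.045],
    [0,0,0,0,-0.28,0.097,0.045],
    [0,0,0,0,-0.28,0.097,0.045]
  ]
}}

```text
t: 14.02
eef_pos: [0.6155, -0.2994, 0.1305]
eef_rot: [149.6, 89.4, 149.7]
ft_force: [0.2, 0.3, -2.8]
opening: 0.0582
```

Run:
```python
from h import *
plan([(.6152,-.304,.07,90)])
c=snap("wrist","w9"); print(proj(c,(.6152,-.304,.022)),proj(c,(.6152,-.304,.009)))
```

```text
t 14.03 at [ 0.6155 -0.2994  0.1305] a 90.0 j [ -28.   21.   96.    0.   63. -118.] op 0.0582 F [ 0.2  0.3 -2.8]
[0.0, -0.5, -0.3, 0.0605, -0.0048, 0.0002]
[315.54595948 233.15197072] [315.71604237 228.29664666]
```

View pics/w9.png

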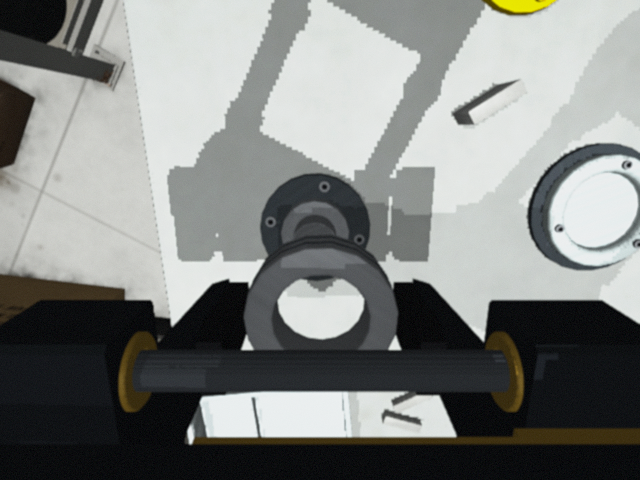

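Request:
{"method": "carry_out", "body": {
  "moves": [
    [0,-0.5,0,0.03,-0.003,0,0.045],
    [0,-0.5,0,0.06,-0.0048,0,0.045],
    [0,-0.5,0,0.06,-0.0048,0,0.045],
    [0,-0.5,0,0.06,-0.0048,0,0.045]
  ]
}}

```text
t: 14.58
eef_pos: [0.6157, -0.3029, 0.0718]
eef_rot: [69.2, 89.7, 69.3]
ft_force: [0.2, 0.1, -2.1]
opening: 0.0579
```

Run:
```python
from h import *
plan([(.6152,-.304,.0273,90)])
c=snap("wrist","w10"); s,p,R=tool()
for d in [(0,0),(-.029,0),(-.018,0),(0,.018),(0,-.018)]: print(d,proj(c,p+np.array([d[0],d[1],.0147])))
print(proj(c,(.6152,-.304,.022)),proj(c,(.6152,-.304,.053)))
```

```text
t 14.57 at [ 0.6157 -0.3029  0.0718] a 90.1 j [ -28.   24.   98.    0.   57. -119.] op 0.0579 F [ 0.2  0.1 -2.1]
[0.1, 0.1, -0.2, 0.0445, -0.0013, -0.0006]
(0, 0) [323.47886006 324.52169487]
(-0.029, 0) [323.77777728 249.20818428]
(-0.018, 0) [323.66038178 278.78649972]
(0, 0.018) [372.59827973 324.5273956 ]
(0, -0.018) [274.32347528 324.51598998]
[321.14948953 261.20346403] [321.42256724 284.65426766]
```

View pics/w10.png

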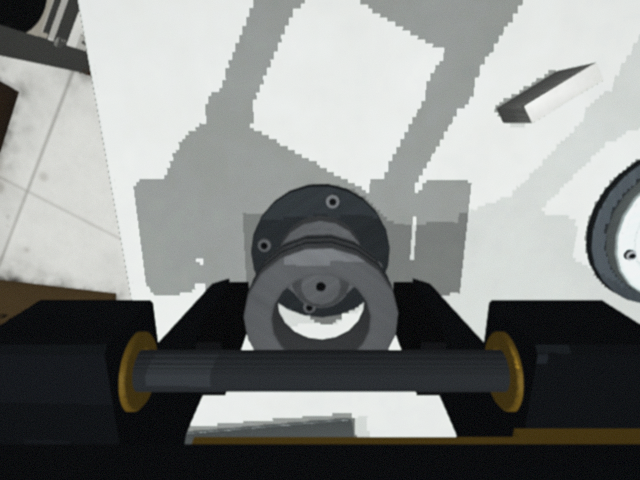

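Request:
{"method": "carry_out", "body": {
  "moves": [
    [0,0,0,0.004,-0.001,0.002,0.045],
    [0,0,0,0.012,-0.001,0.002,0.045],
    [0,0,0,0.022,-0.001,0.002,0.045],
    [0,0,0,0.032,-0.001,0.002,0.045],
    [0,0,0,0.04,-0.001,0.002,0.045],
    [0,0,0,0.044,-0.001,0.002,0.045],
    [0,0,0,0.045,-0.001,0.002,0.045],
    [0,0,0,0.045,-0.001,0.002,0.045]
  ]
}}

```text
t: 15.62
eef_pos: [0.6186, -0.3044, 0.0277]
eef_rot: [43.3, 89.7, 43.4]
ft_force: [0.1, 0.4, -3.1]
opening: 0.0578
```

Run:
```python
from h import *
plan([(.6175,-.3035,.0273,90)])
c=snap("wrist","w11")
```

```text
t 15.62 at [ 0.6186 -0.3044  0.0277] a 90.1 j [ -28.   27.   99.    0.   53. -119.] op 0.0578 F [ 0.1  0.4 -3.1]
[0.1, 0.2, -0.2, 0.0004, 0.0009, -0.0011]
```

View pics/w11.png

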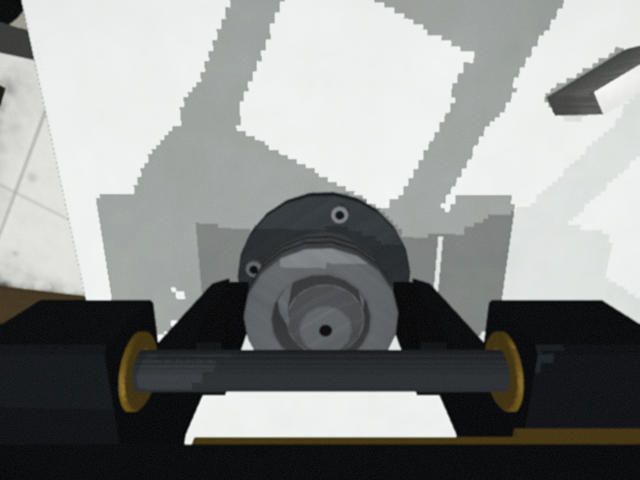

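Request:
{"method": "carry_out", "body": {
  "moves": [
    [0,0,0,0.001,0,0,0.045],
    [0,0,0,0.001,0,0,0.08],
    [0,0,0,0,0,0,0.08],
    [0,0,0,0,0,0,0.08],
    [0,0,0,-0.04,0,0,0.08],
    [0,0,0,-0.09,0,0,0.08],
    [0,0,0,-0.11,0.03,-0.03,0.08],
    [0,0,0,-0.11,0.07,-0.06,0.07]
  ]
}}

```text
t: 16.68
eef_pos: [0.5597, -0.2358, 0.1412]
eef_rot: [2.1, 89.5, 2.2]
ft_force: [-0.6, 0.4, 0.0]
opening: 0.0722
```

Request:
{"method": "carry_out", "body": {
  "moves": [
    [0,0,0,0,0.04,-0.04,0.07],
    [0,0,0,0,0.08,-0.07,0.07],
    [0,0,0,0,0.12,-0.1,0.07],
    [0,0,0,0,0.155,-0.12,0.07],
    [0,0,0,0,0.155,-0.12,0.07],
    [0,0,0,0,0.155,-0.12,0.07]
  ]
}}

```text
t: 17.42
eef_pos: [0.4404, -0.0813, 0.1408]
eef_rot: [-2.1, 89.4, -2.0]
ft_force: [-0.3, -0.7, -0.3]
opening: 0.07
```

Run:
```python
from h import *
c=snap("wrist","w12"); print(proj(c,(.431,-.068,.036)))
plan([(.431,-.068,.014,90)])
c=snap("scene","s12")
```

```text
[343.60930681 218.31235249]
t 17.48 at [ 0.4406 -0.0816  0.1407] a 90.0 j [ -14.   -5.  125.    0.   60. -104.] op 0.0702 F [ 0.6 -0.2 -0.1]
[0.0, 0.6, 0.0, 0.1266, 0.0136, -0.011]
```

View pics/w12.png

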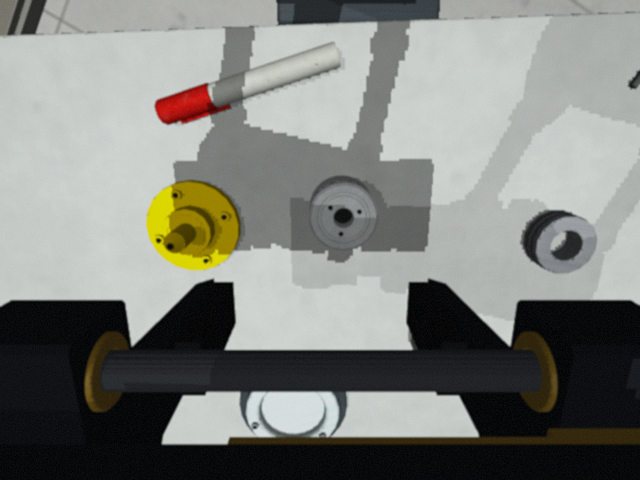

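View pics/s12.png

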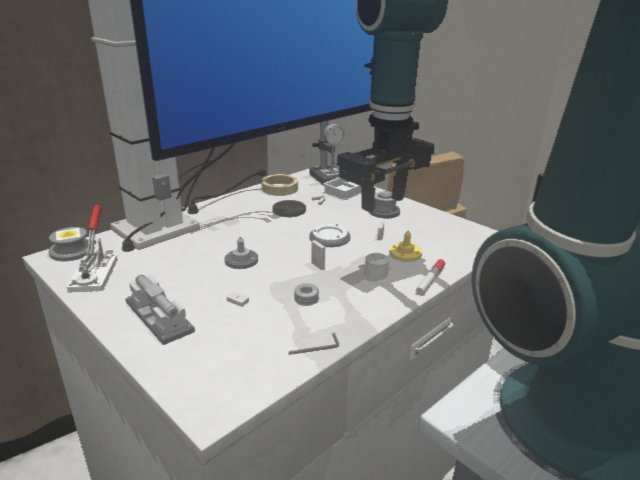

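Request:
{"method": "carry_out", "body": {
  "moves": [
    [0,0.5,0,0.02,0.013,-0.012,0.07],
    [0,0.5,0,0.06,0.013,-0.012,0.07],
    [0,0.5,0,0.09,0.013,-0.012,0.07],
    [0,0.5,0,0.115,0.013,-0.012,0.07],
    [0,0.5,0,0.126,0.013,-0.012,0.07],
    [0,0.5,0,0.126,0.013,-0.012,0.07],
    [0,0.5,0,0.126,0.013,-0.012,0.07]
  ]
}}

```text
t: 18.4
eef_pos: [0.431, -0.0692, 0.0154]
eef_rot: [-9.4, 89.8, -9.4]
ft_force: [-0.1, 0.1, -0.1]
opening: 0.0699
```

Run:
```python
from h import *
c=snap("wrist","w13"); print(proj(c,(.431,-.068,.036)))
plan([(.431,-.068,.014,90)])
```

```text
[328.15270944 330.22763869]
t 18.45 at [ 0.4311 -0.0692  0.0156] a 90.0 j [ -12.    5.  131.    0.   44. -102.] op 0.0701 F [-0.3 -0.1 -0.4]
[0.0, 0.2, 0.0, 0.0015, 0.0012, -0.0001]
```

View pics/w13.png

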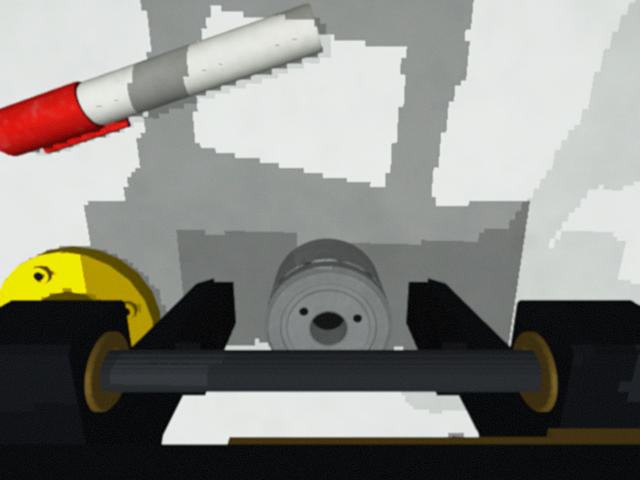

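Request:
{"method": "carry_out", "body": {
  "moves": [
    [0,0,0,0.001,0.001,-0.001,0.07],
    [0,0,0,0.001,0.001,-0.001,0.035],
    [0,0,0,0.001,0.001,-0.001,0.035],
    [0,0,0,0.001,0.001,-0.001,0.035],
    [0,0,0,0.001,0.001,-0.001,0.035],
    [0,0,0,0.001,0.001,-0.001,0.035]
  ]
}}

```text
t: 19.2
eef_pos: [0.4302, -0.0681, 0.0147]
eef_rot: [-7.2, 89.8, -7.2]
ft_force: [-1.1, 1.1, 3.6]
opening: 0.0452
```

Run:
```python
from h import *
plan([(.6009,-.107,.08,90),(.6009,-.107,.06,90)])
```

```text
t 19.20 at [ 0.4302 -0.0681  0.0147] a 90.0 j [ -12.    4.  131.    0.   44. -102.] op 0.0452 F [-1.1  1.1  3.6]
[0.0, 0.2, 0.0, -0.0646, -0.039, 0.171]
[0.0, 0.2, 0.0, -0.0446, -0.039, 0.1709]
```

Request:
{"method": "carry_out", "body": {
  "moves": [
    [0,0,0,-0.04,0,0,0.035],
    [0,0,0,-0.09,0,0.01,0.035],
    [0,0,0,-0.1,-0.01,0.06,0.035],
    [0,0,0,-0.1,-0.03,0.11,0.035],
    [0,0,0,-0.09,-0.039,0.155,0.035],
    [0,0,0,-0.075,-0.039,0.171,0.035],
    [0,0,0,-0.065,-0.039,0.171,0.035],
    [0,0,0,-0.065,-0.039,0.171,0.035]
  ]
}}

```text
t: 20.2
eef_pos: [0.5987, -0.1066, 0.0785]
eef_rot: [117.4, 90.0, 117.4]
ft_force: [-0.3, -0.9, -0.4]
opening: 0.0454
```

Run:
```python
from h import *
c=snap("wrist","w14"); print(proj(c,(.6009,-.107,.016)),proj(c,(.6009,-.107+.039,.016)),proj(c,(.6009-.039,-.107,.016)))
s,p,R=tool(); print(proj(c,p+[-.001,0,.0213]))
plan([(.6019,-.107,.0227,90)])
```

```text
[322.7888818  258.12810817] [392.69446347 258.11818954] [322.85364769 188.68152679]
[324.57599267 331.12666925]
t 20.25 at [ 0.5992 -0.1067  0.0795] a 90.0 j [ -12.   16.  108.    0.   55. -102.] op 0.0452 F [ 0.1  0.7 -0.4]
[0.0, 0.1, 0.0, 0.0568, -0.0003, 0.0026]
```

View pics/w14.png

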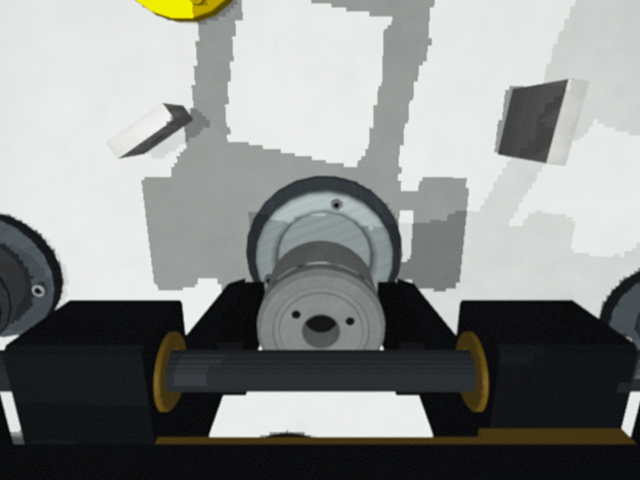

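Request:
{"method": "carry_out", "body": {
  "moves": [
    [0,0,0,0.015,0.001,0.003,0.035],
    [0,0,0,0.025,0.001,0.003,0.035],
    [0,0,0,0.035,0.001,0.003,0.035],
    [0,0,0,0.043,0.001,0.003,0.035],
    [0,0,0,0.05,0.001,0.003,0.035],
    [0,0,0,0.055,0.001,0.003,0.035],
    [0,0,0,0.0565,0.001,0.003,0.035],
    [0,0,0,0.0565,0.001,0.003,0.035]
  ]
}}

```text
t: 21.25
eef_pos: [0.6026, -0.1058, 0.0232]
eef_rot: [-5.0, 89.9, -5.0]
ft_force: [-0.0, 0.7, 0.4]
opening: 0.0456
```

Run:
```python
from h import *
c=snap("wrist","w15")
plan([(.6029,-.106,.0227,90)])
```

```text
t 21.30 at [ 0.6027 -0.1058  0.0233] a 90.0 j [ -12.   21.  110.    0.   50. -102.] op 0.0453 F [ 0.6 -0.4 -0.6]
[0.0, 0.1, 0.0, 0.0006, -0.0002, 0.0002]
```

View pics/w15.png

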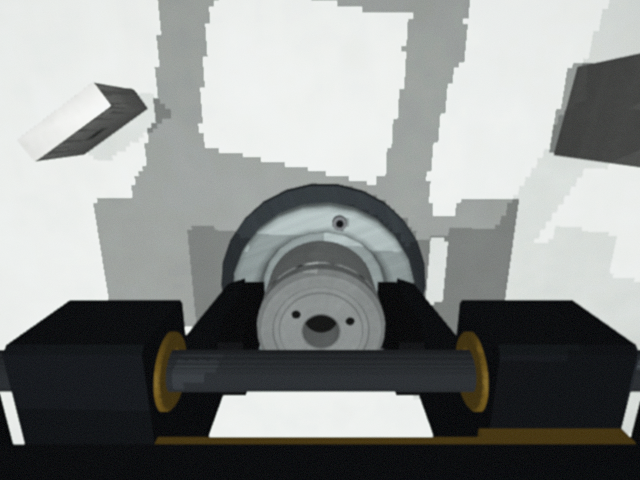

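Request:
{"method": "carry_out", "body": {
  "moves": [
    [0,0,0,0.001,0,0,0.035],
    [0,0,0,0.001,0,0,0.065],
    [0,0,0,0,0,0,0.065],
    [0,0,0,0,0,0,0.065],
    [0,0,0,-0.04,0,0,0.065],
    [0,0,0,-0.09,0,0,0.065],
    [0,0,0,-0.12,0.03,-0.02,0.065],
    [0,0,0,-0.12,0.07,-0.05,0.065]
  ]
}}

```text
t: 22.3
eef_pos: [0.5553, -0.036, 0.1472]
eef_rot: [-5.7, 89.4, -5.8]
ft_force: [-0.3, 0.7, -0.3]
opening: 0.065
```

Request:
{"method": "carry_out", "body": {
  "moves": [
    [0,0,0,0,0.04,-0.04,0.065],
    [0,0,0,0,0.08,-0.07,0.065],
    [0,0,0,0,0.12,-0.09,0.065],
    [0,0,0,0,0.128,-0.098,0.065],
    [0,0,0,0,0.128,-0.098,0.065],
    [0,0,0,0,0.128,-0.098,0.065]
  ]
}}

```text
t: 23.05
eef_pos: [0.4583, 0.0914, 0.1462]
eef_rot: [-7.1, 89.4, -7.2]
ft_force: [-0.1, -0.5, 0.3]
opening: 0.0655
```

Run:
```python
from h import *
c=snap("wrist","w16"); print(proj(c,(.4542,.0925,.02)))
plan([(.4542,.0925,.006,90)])
```

```text
[324.85357793 218.03973997]
t 23.10 at [0.4584 0.0913 0.1462] a 89.8 j [  8.  -3. 123.  -0.  60. -81.] op 0.0648 F [0.4 0.2 1.1]
[-0.2, 0.6, 0.1, 0.1401, 0.0014, -0.0057]
```

View pics/w16.png

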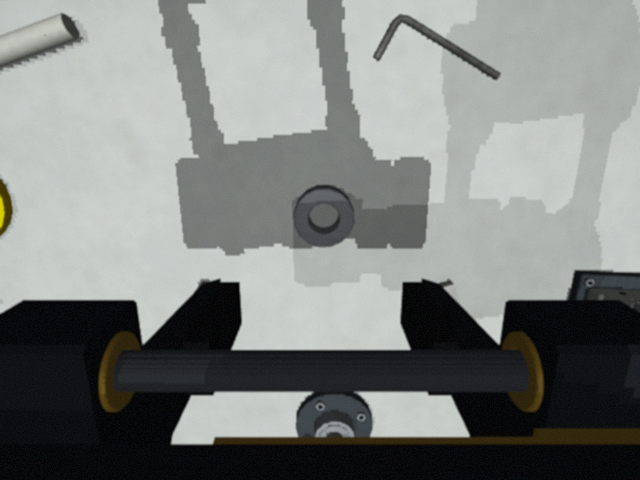

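Request:
{"method": "carry_out", "body": {
  "moves": [
    [0,0.5,0,0.02,0.001,-0.007,0.065],
    [0,0.5,0,0.06,0.001,-0.007,0.065],
    [0,0.5,0,0.1,0.001,-0.007,0.065],
    [0,0.5,0,0.13,0.001,-0.007,0.065],
    [0,0.5,0,0.14,0.001,-0.007,0.065],
    [0,0.5,0,0.14,0.001,-0.007,0.065],
    [0,0.5,0,0.14,0.001,-0.007,0.065]
  ]
}}

```text
t: 23.98
eef_pos: [0.454, 0.0921, 0.0071]
eef_rot: [-14.7, 89.8, -14.9]
ft_force: [-0.6, 0.3, -0.0]
opening: 0.065
```

Run:
```python
from h import *
c=snap("wrist","w17"); print(proj(c,(.4535,.092,.02)),proj(c,(.4535-.011,.092,.02)))
plan([(.4535,.092,.006,90)])
```

```text
[324.21794922 318.52940459] [324.17623555 291.27972919]
t 24.02 at [0.4542 0.0922 0.0073] a 89.8 j [  8.   8. 128.  -0.  43. -81.] op 0.0648 F [-0.5 -0.3  0.3]
[-0.2, 0.3, 0.1, 0.0013, -0.0002, -0.0007]
```

View pics/w17.png

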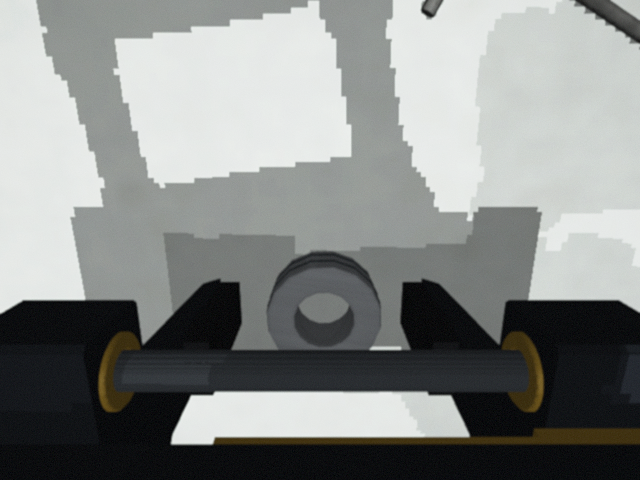

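Request:
{"method": "carry_out", "body": {
  "moves": [
    [0,0,0,0.002,0,-0.001,0.065],
    [0,0,0,0.002,0,-0.001,0.03],
    [0,0,0,0.002,0,-0.001,0.03],
    [0,0,0,0.002,0,-0.001,0.03],
    [0,0,0,0.002,0,-0.001,0.03],
    [0,0,0,0.002,0,-0.001,0.03]
  ]
}}

```text
t: 24.78
eef_pos: [0.4534, 0.0923, 0.0056]
eef_rot: [-8.7, 89.7, -8.9]
ft_force: [-0.3, 0.4, 3.6]
opening: 0.0432
```

Run:
```python
from h import *
plan([(.644,.101,.075,90)])
```

```text
t 24.77 at [0.4534 0.0923 0.0056] a 89.8 j [  8.   8. 128.  -0.  43. -81.] op 0.0432 F [-0.3  0.4  3.6]
[-0.2, 0.3, 0.0, -0.0685, 0.0092, 0.1909]
```

Request:
{"method": "carry_out", "body": {
  "moves": [
    [0,0,0,-0.04,0,0,0.03],
    [0,0,0,-0.09,0.002,0.01,0.03],
    [0,0,0,-0.1,0.005,0.06,0.03],
    [0,0,0,-0.1,0.009,0.11,0.03],
    [0,0,0,-0.09,0.009,0.16,0.03],
    [0,0,0,-0.075,0.009,0.19,0.03],
    [0,0,0,-0.068,0.009,0.191,0.03],
    [0,0,0,-0.068,0.009,0.191,0.03]
  ]
}}

```text
t: 25.78
eef_pos: [0.6418, 0.1006, 0.0725]
eef_rot: [-82.7, 89.9, -82.9]
ft_force: [-0.7, -0.1, -1.5]
opening: 0.0429
```

Run:
```python
from h import *
c=snap("wrist","w18"); print(proj(c,(.644,.101,.009)),proj(c,(.644,.101,.053)))
s,p,R=tool(); q=p+[0,0,.0144]; print(proj(c,q),proj(c,q-[.011,0,0]))
plan([(.644,.101,.0276,90)])
```

```text
[324.47553347 257.68707373] [325.10574067 289.73924895]
[325.00505355 323.46832134] [324.97880588 295.87325094]
t 25.82 at [0.642  0.1007 0.0733] a 89.8 j [  7.  21. 103.  -0.  56. -83.] op 0.0435 F [ 0.2  0.6 -2.7]
[-0.2, 0.1, 0.1, 0.0458, 0.0004, 0.0019]
```

View pics/w18.png

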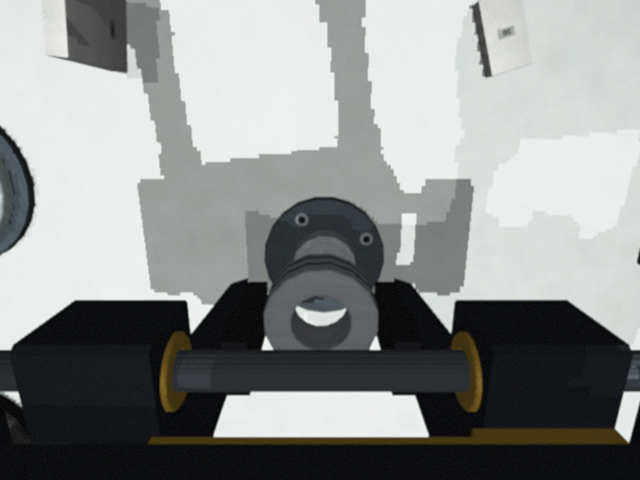

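Request:
{"method": "carry_out", "body": {
  "moves": [
    [0,0,0,0,0.001,0.003,0.03],
    [0,0,0,0.005,0.0015,0.003,0.03],
    [0,0,0,0.01,0.0015,0.003,0.03],
    [0,0,0,0.01,0.0015,0.003,0.03]
  ]
}}

```text
t: 26.32
eef_pos: [0.6444, 0.1021, 0.0627]
eef_rot: [-74.0, 89.9, -74.2]
ft_force: [-0.2, 0.4, -0.9]
opening: 0.0429
```

Run:
```python
from h import *
c=snap("wrist","w19"); print(proj(c,(.644,.101,.053)))
plan([(.645,.1023,.0276,90)])
w=cv2.imread("pics/w19.png");cv2.imwrite("pics/w19a.png",cv2.resize(w[190:360,240:400],None,fx=3.5,fy=3.5,interpolation=2))
```

```text
[321.58152926 293.38922907]
t 26.38 at [0.6447 0.1021 0.063 ] a 89.8 j [  7.  22. 103.  -0.  55. -83.] op 0.0428 F [ 0.2 -0.8 -2. ]
[-0.2, 0.0, 0.1, 0.0354, 0.0002, 0.0003]
```

View pics/w19a.png

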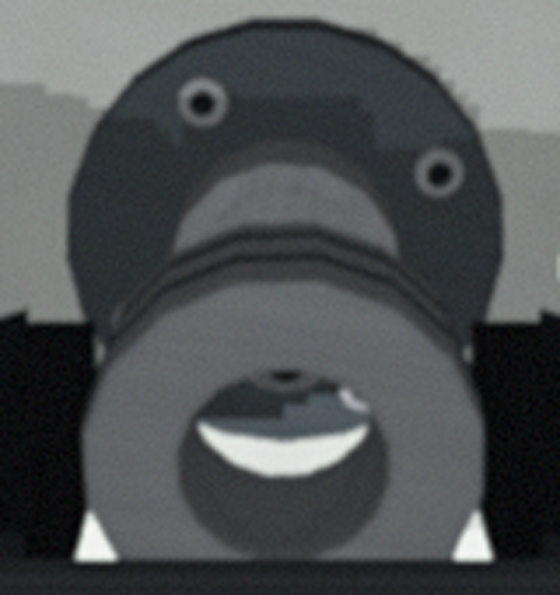

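Request:
{"method": "carry_out", "body": {
  "moves": [
    [0,0,0,0.003,0,0.001,0.03],
    [0,0,0,0.009,0,0.001,0.03],
    [0,0,0,0.016,0,0.001,0.03],
    [0,0,0,0.016,0,0.001,0.03]
  ]
}}

```text
t: 26.88
eef_pos: [0.6447, 0.102, 0.0457]
eef_rot: [-131.8, 89.9, -132.0]
ft_force: [-0.0, 0.3, -2.1]
opening: 0.0427
```

Run:
```python
from h import *
c=snap("wrist","w20"); print(proj(c,(.644,.101,.053)))
plan([(.6455,.1023,.0276,90)])
w=cv2.imread("pics/w20.png");cv2.imwrite("pics/w20a.png",cv2.resize(w[190:360,240:400],None,fx=3.5,fy=3.5,interpolation=2))
```

```text
[321.91894676 310.86904284]
t 26.93 at [0.6451 0.102  0.0462] a 89.8 j [  7.  23. 104.  -0.  54. -83.] op 0.0428 F [ 0.3  0.4 -1.5]
[-0.2, -0.0, 0.1, 0.0186, 0.0003, 0.0004]
```

View pics/w20a.png

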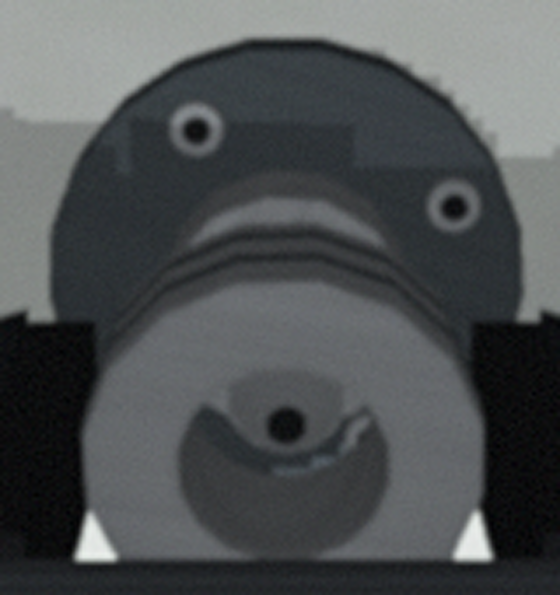

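Post is in the bore, no side load. Lower to the shoulder.

Request:
{"method": "carry_out", "body": {
  "moves": [
    [0,0,0,0.006,0,0.0005,0.03],
    [0,0,0,0.012,0,0.0005,0.03],
    [0,0,0,0.017,0,0.0005,0.03],
    [0,0,0,0.019,0,0.0005,0.03],
    [0,0,0,0.019,0,0.0005,0.03],
    [0,0,0,0.019,0,0.0005,0.03]
  ]
}}

```text
t: 27.68
eef_pos: [0.6453, 0.102, 0.0276]
eef_rot: [-127.2, 89.9, -127.4]
ft_force: [-3.4, -0.9, 3.5]
opening: 0.0431
```

Run:
```python
from h import *
c=snap("wrist","w21")
plan([(.6455,.1023,.0276,90)])
w=cv2.imread("pics/w21.png");cv2.imwrite("pics/w21a.png",cv2.resize(w[190:360,240:400],None,fx=3.5,fy=3.5,interpolation=2))
```

```text
t 27.73 at [0.6453 0.102  0.0277] a 89.8 j [  7.  24. 104.  -0.  52. -83.] op 0.0426 F [-4.8 -0.7  4.1]
[-0.2, -0.1, 0.1, 0.0001, 0.0003, 0.0002]
```

View pics/w21a.png

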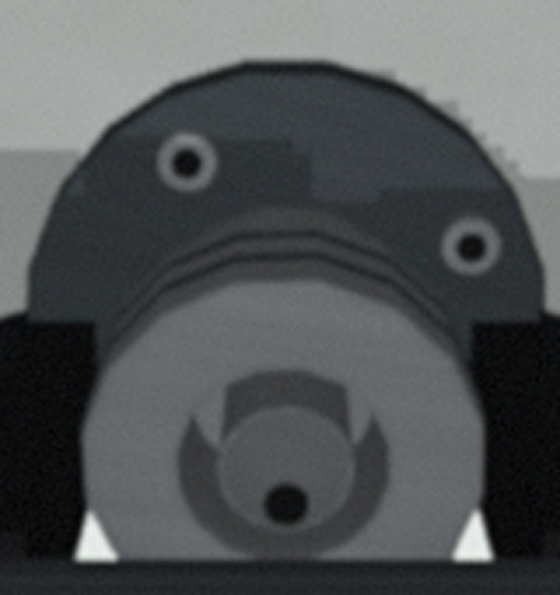

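Request:
{"method": "carry_out", "body": {
  "moves": [
    [0,0,0,0,0,0,0.065],
    [0,0,0,0,0,0,0.065],
    [0,0,0,0,0,0,0.065],
    [0,0,0,-0.03,0,0,0.065],
    [0,0,0,-0.08,0,0,0.065],
    [0,0,0,-0.13,0,-0.03,0.065],
    [0,0,0,-0.17,0,-0.06,0.065],
    [0,0,0,-0.19,0,-0.06,0.065]
  ]
}}

```text
t: 28.72
eef_pos: [0.5855, 0.1027, 0.2206]
eef_rot: [-19.0, 89.8, -19.2]
ft_force: [0.4, 0.2, 0.7]
opening: 0.0651
```

Request:
{"method": "carry_out", "body": {
  "moves": [
    [0,0,0,0,-0.02,-0.02,0.085],
    [0,0,0,0,-0.03,-0.02,0.085],
    [0,0,0,0,-0.03,-0.02,0.085]
  ]
}}

```text
t: 29.1
eef_pos: [0.5659, 0.0721, 0.2196]
eef_rot: [-26.6, 89.9, -26.8]
ft_force: [-0.2, -0.3, -0.5]
opening: 0.0849
```

Run:
```python
from h import *
plan([])
c=snap("wrist","w22");t=snap("top","t22");s=snap("scene","s22")
np.savez("end.npz",**{f"{n}_{k}":q[k] for n,q in(("wrist",c),("top",t),("scene",s)) for k in("img","intrinsics","pose")})
w=s["img"][:,:,::-1]
cv2.imwrite("pics/s22a.png",cv2.resize(w[160:360,110:430],(800,500),interpolation=2))
```

```text
t 29.10 at [0.5659 0.0721 0.2196] a 89.8 j [  5.   5. 106.  -0.  69. -85.] op 0.0849 F [-0.2 -0.3 -0.5]
```

View pics/w22.png

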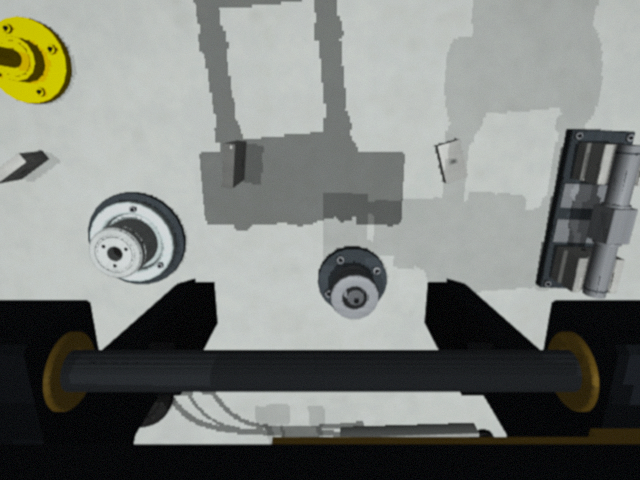

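View pics/s22a.png

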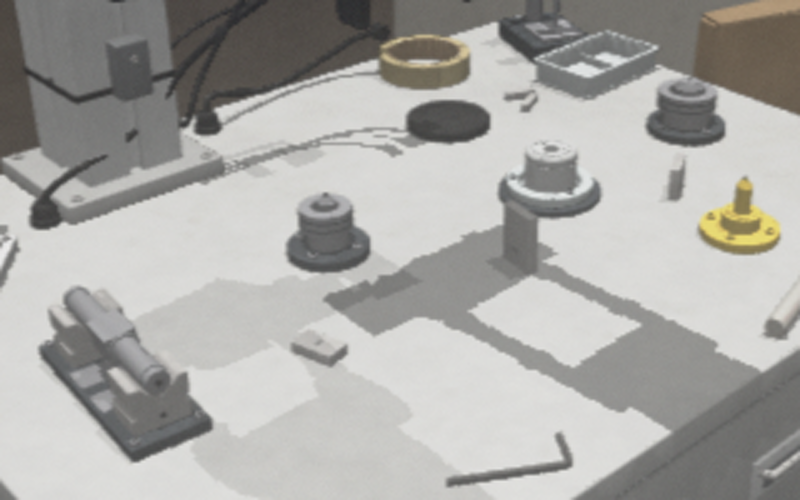

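View pics/t22.png

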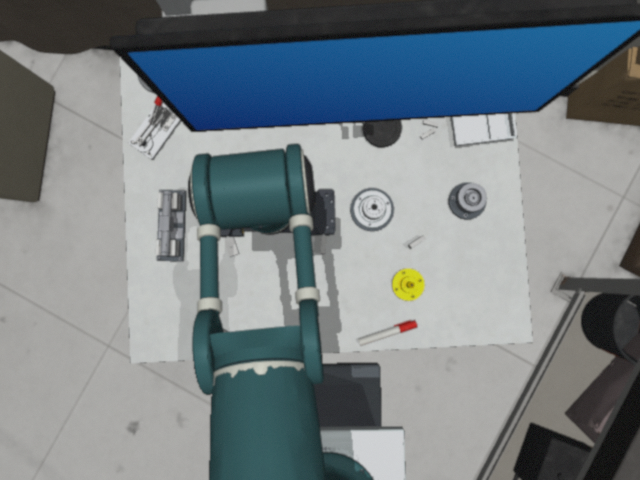

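Run:
```python
from h import *
z=np.load("end.npz");C={n:{k:z[f"{n}_{k}"] for k in("img","intrinsics","pose")} for n in("wrist","top","scene")}
for n,p in [("small",(.644,.101,.042)),("wide",(.6155,-.304,.042)),("house",(.601,-.107,.044)),("spin",(.578,.315,.055)),("tall",(.529,.002,.05))]:
    print(n,{k:np.round(proj(c,p),1).tolist() for k,c in C.items()}, "scene crop",np.round((proj(C["scene"],p)-[110,160])*2.5))
im=C["wrist"]["img"][:,:,::-1]; f=lambda i,x,y,n:cv2.resize(i[y:y+n,x:x+n],(400,400),interpolation=2)
cv2.imwrite("pics/e1.png",np.hstack([f(im,80,185,110),f(im,310,240,85)]))
```

```text
small {'wrist': [355.6, 295.4], 'top': [271.3, 188.7], 'scene': [240.0, 242.4]} scene crop [325. 206.]
wide {'wrist': [-106.4, 266.9], 'top': [472.3, 197.9], 'scene': [385.0, 196.1]} scene crop [688.  90.]
house {'wrist': [114.5, 251.1], 'top': [374.5, 207.3], 'scene': [330.6, 219.7]} scene crop [551. 149.]
spin {'wrist': [622.2, 226.6], 'top': [164.9, 223.0], 'scene': [154.4, 289.2]} scene crop [111. 323.]
tall {'wrist': [234.4, 166.7], 'top': [321.2, 244.0], 'scene': [315.7, 244.3]} scene crop [514. 211.]
```

View pics/e1.png

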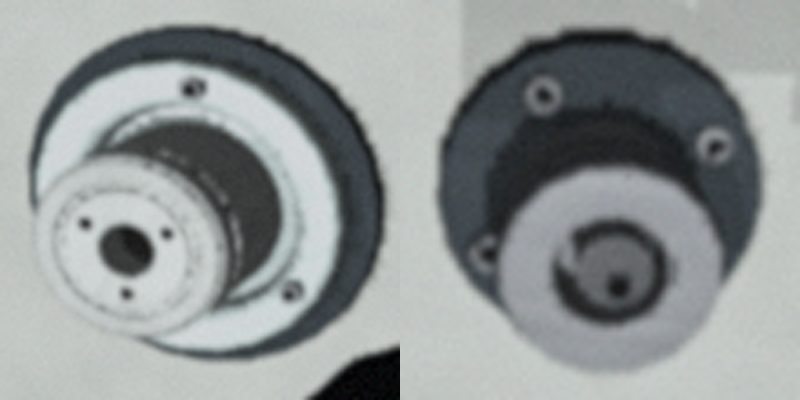

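Run:
```python
from h import *
print(manip.job_done()); plan([])
```

```text
the job is handed in; nothing more can be done
None
the job is handed in; nothing more can be done
```

All four parts are loaded, each in the fixture made for it, and I handed the job in after about 29 s of robot time. `job_done` reported no verdict.

- **Spindle:** it lies in both V grooves. I estimated the placing angle at about -2.4° from the groove lines. The last scene and wrist pictures show it in both grooves with its waist in the gap.
- **Wide ring:** it is on the thick mandrel. When I let go it still hung about 0.5–1 mm above the shoulder and dropped the rest. The last scene picture shows it seated and level, within about 1 px of where it should be. The last wrist picture does not include it.
- **Housing:** it stands on the floor of the nest. Its top was within about 2.5 px of the expected spot in the last wrist picture.
- **Small ring:** it is on the thin mandrel. I felt about 4 N of contact with the shoulder before letting go. Its top was within about 2 px of the expected spot in the last wrist picture. The yellow look-alike mandrel was left alone.
- **Gauge blocks:** both still stand, and in the last pictures neither looks moved.

The gripper was open and well clear when I handed in. On the first approach to the wide ring I came down 9 mm off, because the arm was still moving when I measured. I saw this before gripping and corrected it. No check failed. Final seat heights come from these picture comparisons and the contact forces, as I took no separate depth measurement.

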